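Weigh the blue stock box on its hand scale

TASK

Weigh the blue stock box: take the black handle of the sprung hand scale that is clamped on top of it, lift until the box hangs clear of the table by a couple of centimetres or more, and keep it hanging still for a full second so that the reading settles. Then lower it upright onto the middle of the green outgoing board, and let go of the handle only once the box stands there. Leave the red box, the tape roll and the small carton where they are.

Things in the scene. Friction and masses are not known exactly. Their poses are not given: they have to be found in the camera images.
- blue_box: navy blue lidded stock box, to be weighed, on the table to the left or right of the board: 146 x 106 mm in plan (long side along its x), lid top 72 mm high, about 0.55 to 0.75 kg with its scale. A stiff steel bail over the box (along its x, top 123 mm above the underside) carries a sprung hand scale, clamped upright on the box's vertical axis; the scale cannot swing, only slide up. Origin: centre of the underside, z up
- blue_box_grip (a point): centre of the scale's black handle on the blue box: a level T-bar 84 mm long along the box's y, 24 mm thick across (x), 24 mm high (210 to 234 mm above the box's underside while unloaded), straight above the centre of the box; grip it across its thickness. Under its middle a short stem (14 x 22 mm) joins it to the grey scale housing, 24 mm (x) by 38 mm (y), whose top is 15 mm below the handle's underside; axes as the box
- blue_scale (a joint): stretch of the blue box's hand scale, m: 0 unloaded (as at the start), the handle rises 35 mm at most relative to the box; spring 300 N/m, so the hanging box stretches it by about 15 to 22 mm before it leaves the table
- board: green outgoing board with a yellow border line, fixed on the table between the two boxes: 190 (x) x 170 (y) mm, 12 mm thick. Origin: centre of the underside, so its top is 12 mm above it
- red_box: red stock box, a bystander with the same size, bail and scale as the blue one, on the other side of the board. Origin: centre of the underside
- tape_roll: roll of brown packing tape lying flat, 96 mm across, 48 mm high, bystander beyond the board. Origin: centre of the underside
- small_carton: small cardboard carton 110 x 85 x 60 mm, bystander beyond the board. Origin: centre of the underside
Things that resemble listed ones, but are neither listed nor needed, are in the scene too. Of the things that look like the blue_box, take the one that is nearest to the robot's base at the start.

How it is judged:
By the outcome, as a careful person would: the job done as asked, in the order asked, and still so for the second after the job is handed in, with the robot touching nothing.
It also fails if it takes over 48 s, if anything falls off the work surface, if the arm or the gripper's body presses on something with over 40 N, if the wrist force passes 120 N, or if a joint passes its speed limit or range.

ROBOT

A 7-joint arm with a two-finger parallel gripper is mounted at the origin on the work surface. World frame = base frame: x ahead of the robot, y to its left, z up, the work surface at z = 0. Lengths are in m, angles in degrees, forces in N, time in s.
With the tool pointing down it reaches from about 0.425 to 0.875 m from the base axis. Payload 4.7 kg.
Tool frame: the origin (TCP) lies on the centre line of the jaws, within the pads' length; the fingertips stand env.nose_length ahead of it and the grasp point (between the pads) lies 8 mm behind it (env.nose_length is the distance from the TCP to the fingertips, in m); y points along the fingers, z is the direction in which the jaws open and shut, and the axes are right-handed (so a half turn about y gives the same grasp; the last joint's range is limited). The gripper opens to 87 mm and grips with 3 to 60 N. Pads are 19 mm wide; open, the fingers measure 117 mm over their backs; the gripper's body (75 mm by 190 mm) begins 51 mm behind the grasp point.
Start: joints at [-66.171, 18.392, -4.016, 83.108, 1.295, 78.541, -3.26], TCP at [0.254, 0.598, 0.207] pointing down, gripper open.
Joint ranges: [-163.93, 163.93], [-17.29, 119.83], [-79.2, 71.16], [3.27, 140.29], [-89.18, 269.18], [5.43, 117.66], [-154.24, 154.24]. Speed limits (degrees/s): [147.25, 147.25, 180, 180, 180, 180, 180].

INTERFACE

Orientations are given as [roll, pitch, yaw] about the fixed x, y, z axes, in that order (R = Rz(yaw) Ry(pitch) Rx(roll)).
In Python, from cell import env, read_camera, camera_info, job, models gives the robot as it stands.
- The arm moves only by the tool move_arm, never from a script. Its argument "moves" is a list of rows, each a list of 6 numbers: the shift along the tool's x, y, z in mm, then the turn, a rotation vector about the tool's x, y, z in degrees. In form: [[x, y, z, ax, ay, az], ...]. A call has 1 to 20 rows; each row is the pose to reach, as a shift and turn from the pose commanded when the call began, along the tool's axes at that moment; what a row does not reach only later rows make up. A row lasts 1/12 s, in which the tool goes at most 41.7 mm and 7.16 degrees, less where a joint would pass 70% of its speed; a pose out of reach is approached as far as the arm can. A call with a gripper value outside its range is refused whole. "claw" is the finger opening in mm, from 0 to 87, set as the call begins (left out, the last holds). The fingers move at their own pace and stop on an object; "newtons" is the grip in N (left out, the last holds). Time passes only in rows, so rows that repeat a pose let the fingers close. It gives the time, the measured TCP pose, the force and the opening at its end, in the units of the state.
- env.get_obs(): the state, without advancing time (a new reading comes with each control period).
- read_camera(name): name is "scene" or "top" or "wrist"; returns (picture, depth): 400x640x3 uint8, red, green, blue; 400x640 float32, m along the optical axis (not along the pixel's ray), 0 where there is no reading.
- camera_info(name): a dict with "fx", "fy", "cx", "cy" (pixels), "distortion" ([k1, k2, p1, p2, k3] as OpenCV has them; the pictures are not rectified), "R" (3x3) and "t" (3): a world point X has camera coordinates R X + t. Camera axes: x right, y down, z forward; pixel columns grow to the right and rows downward; lengths in m; the calibration is good to about 2 mm. A picture is of the moment at which its call begins: read the wrist's pose just before it. camera_info takes no time and is no camera call; for the wrist camera it gives the pose at the moment of the call.
- job.sign_off(): hands the job in, once; it reports no verdict.
Trained networks look in the newest picture that a camera, given by its name, has taken for a name from the list of things; names that differ only in an ending like _2 or _b are one class to them, and where a whole thing is asked for, a point or a joint stands for the part that bears it (a point fixed in the world has none). Each returns a list of dicts, best first, with "score" (0 to 1); they miss things now and then, are a little off and sometimes report something else, mostly with a low value. They report only what shows in the picture. A call takes as long as a camera call. They do not tell look-alikes from the thing itself.
- models.spot_in(target, camera): "point" ([x, y, z] in m, in world coordinates, good to about 4 mm: the middle of the surface that is visible of it).
- models.cut_out(target, camera): "mask" (400x640 bool, what is visible of it).
The state is a dict: "time_s": time; "qpos": joint angles; "joint_velocities": joint speeds; "effort": joint torques, N m; "tool_pos": TCP position; "tool_rot": TCP orientation; "force": force on the tool from outside, world axes, zero at the start; "wrist_torque": the same for the moment, N m; "grip_width": finger opening in m.
Only numpy, scipy, OpenCV 4.12 (cv2) and the standard library are available. Lean on these libraries where they do the work, as an engineer would, in place of code of your own. Each camera call takes 0.05 s, during which the arm holds its last target.

## Working session

There is one attempt and no reset: what is moved stays moved. The work goes in short steps, Python scripts to look and compute and a tool call to move; the robot and the scene stay as the last step left them, time stands still between calls to the robot, and variables do not carry over. Pictures are saved under pics/ and viewed, and the job is handed in when it is done.

Besides the shell and the picture viewer there is one more tool, called as name(argument=value, ...), one argument or row to a line, values as JSON. move_arm: Moves the arm, as the interface text tells. Its arguments: {"type":"object","properties":{"moves":{"type":"array","items":{"type":"array","items":{"type":"number"}}},"claw":{"type":"number"},"newtons":{"type":"number"}},"required":["moves"]}

```bash
ls; mkdir -p pics
python3 - <<'E'
from cell import env, read_camera, camera_info, job, models
import cv2,numpy as np
for c in ["scene","top"]:
    p,d=read_camera(c); cv2.imwrite(f"pics/{c}0.png",p[:,:,::-1])
    for t in ["blue_box","blue_box_grip","board","red_box","tape_roll","small_carton"]:
        print(c,t,[(np.round(r["point"],3).tolist(),round(r["score"],2)) for r in models.spot_in(t,c)])
    np.save(f"d_{c}.npy",d)
o=env.get_obs();print(o,env.nose_length)
E
```

```text
pics
scene blue_box [([0.77, 0.374, 0.076], 0.96), ([0.573, 0.255, 0.072], 0.89), ([0.501, 0.494, 0.074], 0.68)]
scene blue_box_grip [([0.765, 0.38, 0.212], 0.96), ([0.487, 0.506, 0.208], 0.82), ([0.575, 0.263, 0.214], 0.77)]
scene board [([0.534, -0.053, 0.015], 0.73)]
scene red_box [([0.55, -0.304, 0.072], 0.9)]
scene tape_roll [([0.742, -0.127, 0.029], 0.73)]
scene small_carton [([0.743, 0.106, 0.057], 0.59)]
top blue_box [([0.557, 0.268, 0.078], 0.88), ([0.754, 0.381, 0.072], 0.7), ([0.486, 0.502, 0.074], 0.63)]
top blue_box_grip [([0.759, 0.388, 0.233], 0.83), ([0.564, 0.275, 0.232], 0.78), ([0.484, 0.507, 0.233], 0.7)]
top board [([0.518, -0.048, 0.011], 0.64)]
top red_box [([0.529, -0.285, 0.072], 0.59)]
top tape_roll [([0.736, -0.121, 0.046], 0.83)]
top small_carton [([0.729, 0.133, 0.06], 0.98)]
{'time_s': 0.7, 'qpos': array([-66.1706164 ,  18.39046028,  -4.01714806,  83.10864974,
         1.29626669,  78.54105372,  -3.25898732]), 'joint_velocities': array([-0.09601798,  0.10110894,  0.07192258,  0.04820742,  0.1266317 ,
       -0.02273611,  0.02137106]), 'effort': array([ 3.60069535e-04, -4.90947604e+01, -4.02649054e-01, -3.12697792e+01,
       -6.35695201e-02,  3.37520975e-02,  2.44644036e-05]), 'tool_pos': array([0.25422999, 0.598234  , 0.20699364]), 'tool_rot': array([-8.99949540e+01, -3.72594963e-03, -2.30183045e+01]), 'force': array([-0.50595172,  0.23166027,  0.40482339]), 'wrist_torque': array([-0.01214649,  0.03532329, -0.00556513]), 'grip_width': 0.08706566312126555} 0.011
```

View pics/scene0.png

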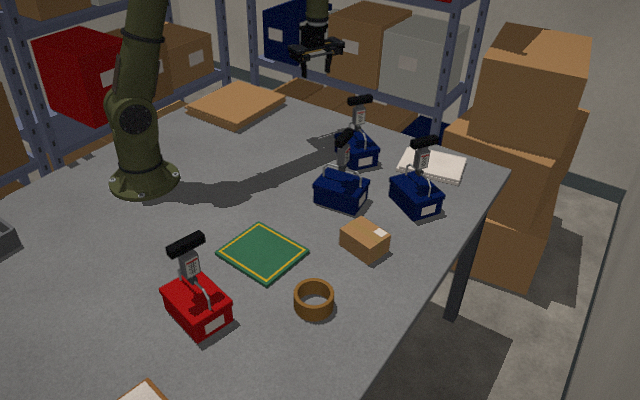

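View pics/top0.png

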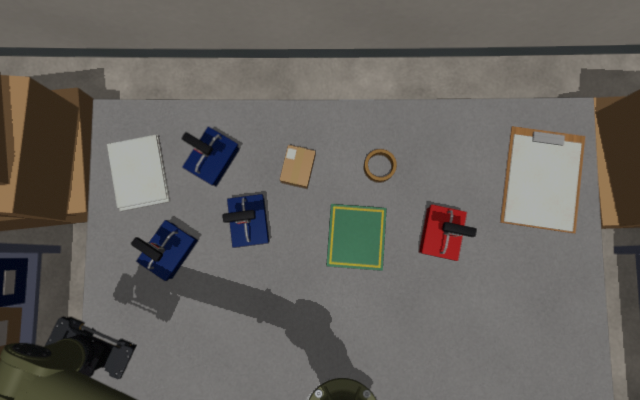

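The scene shows three navy boxes. The nearest to the base is at about (0.56, 0.27), at top-view pixel (247, 220). The board is at top-view (357, 237). Next I'll measure the handle, box and board.

```bash
cat > h.py <<'E'
from cell import env, read_camera, camera_info, job, models
import cv2,numpy as np
def cloud(c,d):
    i=camera_info(c); K=np.array([[i["fx"],0,i["cx"]],[0,i["fy"],i["cy"]],[0,0,1]])
    v,u=np.mgrid[0:400,0:640]
    p=cv2.undistortPoints(np.stack([u,v],-1).reshape(-1,1,2).astype(np.float64),K,np.array(i["distortion"])).reshape(400,640,2)
    X=np.concatenate([p*d[...,None],d[...,None]],-1)
    W=(X-np.array(i["t"]))@np.array(i["R"]); W[d==0]=np.nan
    return W
def rect(P):
    r=cv2.minAreaRect((P[:,:2]*1000).astype(np.float32)); return np.round(r[0],1),np.round(r[1],1),round(r[2],1)
def near(W,x,y,rad,z0,z1):
    m=(np.hypot(W[...,0]-x,W[...,1]-y)<rad)&(W[...,2]>z0)&(W[...,2]<z1); return m
E
python3 - <<'E'
from h import *
for c in ["scene","top"]:
    p,d=read_camera(c); W=cloud(c,d)
    for n,x,y,rad,z0,z1 in [("handle",.565,.27,.07,.2,.26),("lid",.557,.268,.11,.062,.08),("board",.52,-.05,.15,.008,.018),("carton",.73,.12,.09,.05,.07),("redh",.53,-.285,.08,.2,.26)]:
        m=near(W,x,y,rad,z0,z1); P=W[m]
        print(c,n,len(P),np.round(P.mean(0),4),np.round(np.percentile(P[:,2],[5,50,95]),4),rect(P))
E
```

```text
scene handle 243 [0.5713 0.2674 0.2283] [0.2138 0.2319 0.2366] (array([567.9, 274.5]), array([25.8, 85.9]), 7.1)
scene lid 1110 [0.571  0.2689 0.0718] [0.0652 0.0722 0.0757] (array([567.1, 276.9]), array([146.5, 115.4]), 7.0)
scene board 3114 [ 0.5276 -0.0501  0.0122] [0.0093 0.0122 0.0151] (array([523.4, -45.5]), array([172.3, 193.2]), 86.2)
scene carton 1004 [0.7351 0.1266 0.0596] [0.0532 0.06   0.0633] (array([732.9, 132. ]), array([ 92., 114.]), 77.1)
scene redh 622 [ 0.5389 -0.2981  0.2267] [0.2107 0.2308 0.2353] (array([ 535.6, -295.1]), array([84.4, 27.5]), 78.4)
top handle 315 [0.5652 0.2733 0.2326] [0.2244 0.2333 0.2378] (array([565.8, 274.6]), array([24.5, 83.7]), 7.7)
top lid 1429 [0.5627 0.2703 0.0718] [0.0665 0.0718 0.0771] (array([566. , 274.6]), array([146.4, 106.1]), 7.5)
top board 3069 [ 0.5195 -0.0479  0.0126] [0.0086 0.0125 0.0169] (array([514.6, -43.1]), array([285.7, 261.4]), 36.8)
top carton 1052 [0.73   0.1298 0.0599] [0.0548 0.0599 0.0652] (array([731.1, 129.8]), array([ 85.1, 110.7]), 77.0)
top redh 338 [ 0.532  -0.294   0.2333] [0.2217 0.2341 0.2392] (array([ 532.7, -295.5]), array([85.4, 24.3]), 78.6)
```

move_arm(
  moves=[
    [0, -40, 0, 0, 0, 0],
    [0, -80, 0, 0, 0, 0],
    [15, -100, -6, 0, 2, 0],
    [45, -100, -19, 0, 6, 0],
    [83, -100, -35, 0, 11, 0],
    [121, -100, -51, 0, 17, 0],
    [159, -100, -67, 0, 23, 0],
    [197, -100, -83, 0, 29, 0],
    [235, -100, -99, 0, 34, 0],
    [273, -100, -115, 0, 40, 0],
    [311, -100, -131, 0, 45, 0],
    [345, -100, -146, 0, 50, 0],
    [375, -100, -159, 0, 54, 0],
    [398, -100, -169, 0, 57, 0],
    [410, -100, -174, 0, 59, 0],
    [414, -100, -175.5, 0, 59.5, 0],
    [414, -100, -175.5, 0, 59.5, 0],
    [414, -100, -175.5, 0, 59.5, 0],
    [414, -100, -175.5, 0, 59.5, 0],
  ],
  claw=87,
  newtons=40,
)

```text
time_s: 2.38
tool_pos: [0.5651, 0.2774, 0.3069]
tool_rot: [-90.0, 0.1, -82.3]
force: [0.3, -0.5, 0.8]
grip_width: 0.0871
```

Run:
```python
from h import *
o=env.get_obs();print(o["time_s"],o["tool_pos"],o["tool_rot"],o["qpos"],o["force"])
for c in ["wrist","scene"]:
    p,d=read_camera(c); W=cloud(c,d); cv2.imwrite(f"pics/{c}1.png",p[:,:,::-1])
    for n,x,y,rad,z0,z1 in [("handle",.565,.27,.07,.205,.25),("lid",.557,.268,.11,.062,.08),("board",.52,-.05,.15,.008,.018)]:
        m=near(W,x,y,rad,z0,z1); P=W[m]
        if len(P)>20: print(c,n,len(P),np.round(P.mean(0),4),np.round(np.percentile(P[:,2],[5,50,95]),4),rect(P))
```

```text
2.3833 [0.56512425 0.27735964 0.30691852] [-9.00397346e+01  7.23206917e-02 -8.22650962e+01] [-41.95940815  14.48525951  16.95606955  77.46270907  -4.26545505
  88.67633184 -17.67796978] [ 0.32346867 -0.462957    0.84496877]
wrist handle 2706 [0.5674 0.2807 0.2324] [0.23   0.2328 0.2341] (array([567.8, 277.3]), array([24. , 83.6]), 7.3)
wrist lid 6362 [0.5662 0.2835 0.0711] [0.0696 0.0711 0.0725] (array([567.4, 277. ]), array([146.4, 104.8]), 7.7)
wrist board 3416 [0.5086 0.0056 0.0114] [0.0099 0.0115 0.0128] (array([523.6,   8.5]), array([202.7,  84.7]), 7.4)
scene handle 236 [0.5712 0.2673 0.2289] [0.2149 0.2324 0.2361] (array([567.1, 275. ]), array([25.4, 88.5]), 7.7)
scene lid 1100 [0.5708 0.2689 0.0718] [0.0653 0.0723 0.0759] (array([566.4, 275. ]), array([148.2, 112.1]), 7.7)
scene board 3120 [ 0.5276 -0.0506  0.0122] [0.0091 0.0122 0.0153] (array([523.5, -46. ]), array([172.7, 194.3]), 85.9)
```

View pics/wrist1.png

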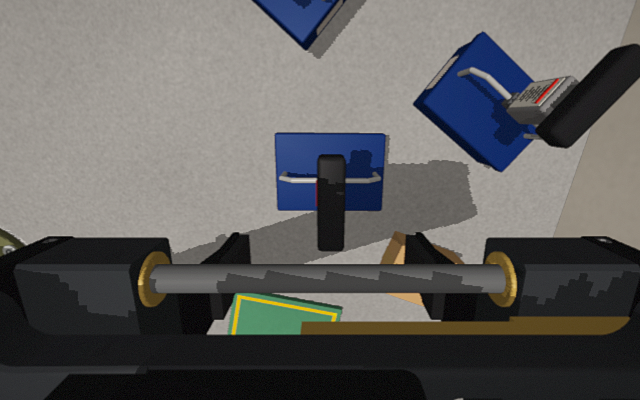

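Run:
```python
import numpy as np
from h import *
o=env.get_obs(); print(o["tool_pos"],o["tool_rot"],o["time_s"])
p,d=read_camera("top"); W=cloud("top",d)
m=models.cut_out("board","top")[0]["mask"]
print(rect(W[m&(abs(W[...,2]-.012)<.015)]))
```

```text
[0.56542683 0.27682505 0.30703486] [-9.00162247e+01  4.75131571e-02 -8.23121830e+01] 2.4833
(array([521.6, -48.3]), array([172.4, 196.4]), 85.6)
```

The wrist view shows the black handle at pixel (330, 200), centred between the open jaws and running lengthwise across them. Descending.

move_arm(
  moves=[
    [0, 15, 1, 0, 0, 0],
    [0, 35, 1, 0, 0, 0],
    [0, 55, 1, 0, 0, 0],
    [0, 72, 1, 0, 0, 0],
    [0, 84, 1, 0, 0, 0],
    [0, 91, 1, 0, 0, 0],
    [0, 91, 1, 0, 0, 0],
    [0, 91, 1, 0, 0, 0],
    [0, 91, 1, 0, 0, 0],
  ],
)

```text
time_s: 3.33
tool_pos: [0.5683, 0.2753, 0.2173]
tool_rot: [-89.9, 0.0, -82.5]
force: [0.1, 0.8, 0.2]
grip_width: 0.0871
```

Run:
```python
from h import *
o=env.get_obs();print(o["time_s"],o["tool_pos"],o["tool_rot"],o["force"])
p,d=read_camera("wrist"); cv2.imwrite("pics/wrist2.png",p[:,:,::-1])
```

```text
3.3333 [0.56826442 0.27529231 0.21733864] [-8.98852863e+01  4.81462324e-02 -8.25160616e+01] [0.08752776 0.79920957 0.24460723]
```

View pics/wrist2.png

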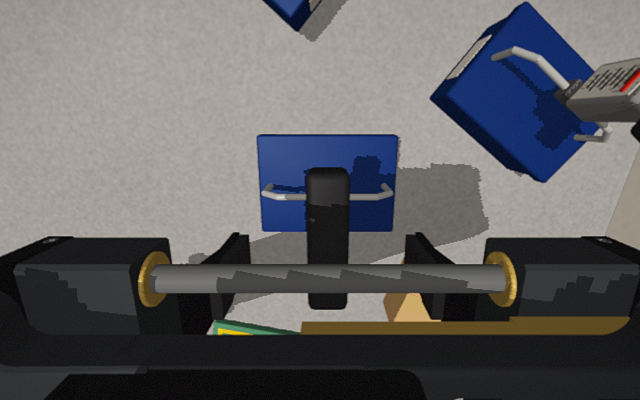

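The handle sits midway between the jaws, at pixel (327, 240). Closing.

move_arm(
  moves=[
    [0, 2, -1, 0, 0, 0],
    [0, 2, -1, 0, 0, 0],
    [0, 2, -1, 0, 0, 0],
    [0, 2, -1, 0, 0, 0],
    [0, 2, -1, 0, 0, 0],
    [0, 2, -1, 0, 0, 0],
    [0, 2, -1, 0, 0, 0],
    [0, 2, -1, 0, 0, 0],
    [0, 2, -1, 0, 0, 0],
    [0, 2, -1, 0, 0, 0],
  ],
  claw=0,
  newtons=50,
)

```text
time_s: 4.22
tool_pos: [0.5666, 0.2748, 0.214]
tool_rot: [-90.0, 0.0, -82.5]
force: [0.9, -0.6, -0.9]
grip_width: 0.0284
```

move_arm(
  moves=[
    [0, 0, 0, 0, 0, 0],
    [0, 0, 0, 0, 0, 0],
    [0, 0, 0, 0, 0, 0],
    [0, 0, 0, 0, 0, 0],
    [0, 0, 0, 0, 0, 0],
  ],
)

```text
time_s: 4.63
tool_pos: [0.5671, 0.2749, 0.2143]
tool_rot: [-89.9, 0.0, -82.5]
force: [2.9, -0.5, 0.5]
grip_width: 0.0229
```

move_arm(
  moves=[
    [0, -2, 0, 0, 0, 0],
    [0, -6, 0, 0, 0, 0],
    [0, -10, 0, 0, 0, 0],
    [0, -14, 0, 0, 0, 0],
    [0, -17, 0, 0, 0, 0],
    [0, -20, 0, 0, 0, 0],
    [0, -23, 0, 0, 0, 0],
    [0, -26, 0, 0, 0, 0],
    [0, -30, 0, 0, 0, 0],
    [0, -35, 0, 0, 0, 0],
    [0, -41, 0, 0, 0, 0],
    [0, -48, 0, 0, 0, 0],
    [0, -55, 0, 0, 0, 0],
    [0, -61, 0, 0, 0, 0],
    [0, -66, 0, 0, 0, 0],
    [0, -70, 0, 0, 0, 0],
    [0, -73, 0, 0, 0, 0],
    [0, -75, 0, 0, 0, 0],
    [0, -75, 0, 0, 0, 0],
    [0, -75, 0, 0, 0, 0],
  ],
)

```text
time_s: 6.3
tool_pos: [0.5666, 0.2748, 0.2888]
tool_rot: [-90.0, -0.0, -82.5]
force: [0.8, -0.2, -6.2]
grip_width: 0.0229
```

```bash
cat > look.py <<'E'
from h import *
import sys
k=sys.argv[1]
o=env.get_obs();print(o["time_s"],o["tool_pos"],o["tool_rot"],o["force"],o["grip_width"])
x,y=o["tool_pos"][:2]
for c in ["scene","top","wrist"]:
    p,d=read_camera(c); W=cloud(c,d); cv2.imwrite(f"pics/{c}{k}.png",p[:,:,::-1])
    M=models.cut_out("blue_box",c)
    z=float(sys.argv[2]) if len(sys.argv)>2 else .12
    m=near(W,x,y,.1,z-.012,z+.012)
    B=(p[...,2].astype(int)>p[...,0].astype(int)+30)
    P=W[m&B]
    if len(P)>30: print(c,len(P),"lid z",np.round(np.percentile(P[:,2],[5,50,95]),4),rect(P))
E
python3 look.py 3 .12
```

```text
6.3 [0.56657065 0.27478466 0.2887967 ] [-9.00100167e+01 -6.74329475e-03 -8.25204986e+01] [ 0.77170501 -0.2025721  -6.20230496] 0.02293894510054961
scene 999 lid z [0.1147 0.1278 0.1306] (array([566.8, 276.1]), array([143.7, 113.2]), 7.2)
top 767 lid z [0.1223 0.1269 0.131 ] (array([566.7, 254.4]), array([142.7,  65.9]), 7.3)
wrist 8801 lid z [0.125  0.1263 0.1276] (array([566.7, 276.8]), array([144.7, 104.6]), 7.5)
```

View pics/scene3.png

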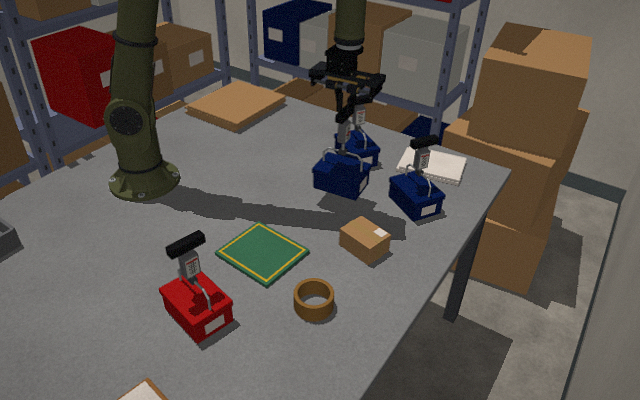

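The box hangs with its underside about 55 mm up and its lid at 0.127 m. Force is 6.2 N and the stretch about 20 mm. I'll hold it still for 1.6 s.

move_arm(
  moves=[
    [0, 0, 0, 0, 0, 0],
    [0, 0, 0, 0, 0, 0],
    [0, 0, 0, 0, 0, 0],
    [0, 0, 0, 0, 0, 0],
    [0, 0, 0, 0, 0, 0],
    [0, 0, 0, 0, 0, 0],
    [0, 0, 0, 0, 0, 0],
    [0, 0, 0, 0, 0, 0],
    [0, 0, 0, 0, 0, 0],
    [0, 0, 0, 0, 0, 0],
    [0, 0, 0, 0, 0, 0],
    [0, 0, 0, 0, 0, 0],
    [0, 0, 0, 0, 0, 0],
    [0, 0, 0, 0, 0, 0],
    [0, 0, 0, 0, 0, 0],
    [0, 0, 0, 0, 0, 0],
    [0, 0, 0, 0, 0, 0],
    [0, 0, 0, 0, 0, 0],
    [0, 0, 0, 0, 0, 0],
  ],
)

```text
time_s: 8.18
tool_pos: [0.5666, 0.2748, 0.289]
tool_rot: [-90.0, 0.0, -82.5]
force: [0.2, 0.4, -6.9]
grip_width: 0.0225
```

```bash
python3 look.py 4 .127
python3 - <<'E'
from h import *
o=env.get_obs(); print(o["tool_pos"])
for yaw in [o["tool_rot"][2]]:
    b=np.array([.5225,-.047]); box=np.array([.5668,.2755]); dl=b-box
    a=np.radians(yaw); print("x",dl@[np.cos(a),np.sin(a)]*1000,"z",dl@[-np.sin(a),np.cos(a)]*1000)
E
```

```text
8.1833 [0.56662612 0.2747832  0.28899928] [-8.99962992e+01  1.90360701e-03 -8.25198992e+01] [ 0.1655764   0.42912161 -6.88534452] 0.02248160676201321
scene 983 lid z [0.1191 0.128  0.1312] (array([566.9, 275.9]), array([144. , 113.7]), 7.7)
top 810 lid z [0.123  0.1277 0.1326] (array([566.7, 255.1]), array([142.4,  66.7]), 8.3)
wrist 8810 lid z [0.1253 0.1267 0.1279] (array([566.9, 276.9]), array([144.6, 104.7]), 7.4)
[0.56665309 0.27483842 0.28900392]
x 313.9892922804369 z -85.90380860724613
```

move_arm(
  moves=[
    [4, 0, -1, 0, 0, 0],
    [13, 0, -3.5, 0, 0.5, 0],
    [27, 0, -7.5, 0, 1, 0],
    [46, 0, -12.5, 0, 1.7, 0],
    [68, 0, -18.5, 0, 2.5, 0],
    [91, 0, -25, 0, 3.3, 0],
    [114, 0, -31, 0, 4.2, 0],
    [137, 0, -37.5, 0, 5, 0],
    [160, 0, -44, 0, 5.9, 0],
    [183, 0, -50, 0, 6.7, 0],
    [206, 0, -56.5, 0, 7.5, 0],
    [229, 0, -63, 0, 8.4, 0],
    [251, 0, -69, 0, 9.2, 0],
    [271, 0, -74, 0, 9.9, 0],
    [287, 0, -78.5, 0, 10.5, 0],
    [300, 0, -82, 0, 11, 0],
    [308, 0, -84.5, 0, 11.3, 0],
    [313, 0, -86, 0, 11.5, 0],
    [314, 0, -86, 0, 11.5, 0],
    [314, 0, -86, 0, 11.5, 0],
  ],
)

```text
time_s: 10.15
tool_pos: [0.5225, -0.0469, 0.2889]
tool_rot: [-90.0, 0.0, -94.0]
force: [-0.4, 0.3, -7.7]
grip_width: 0.0232
```

```bash
python3 look.py 5 .127;python3 - <<'E'
from h import *
for c in ["scene","top"]:
    p,d=read_camera(c); W=cloud(c,d)
    m=near(W,.522,-.047,.16,.004,.02)
    g=(p[...,1].astype(int)>p[...,2].astype(int)+25)&m
    print(c,g.sum(),rect(W[g]))
E
```

```text
10.15 [ 0.52246391 -0.04688983  0.28885488] [-8.99985377e+01  2.94073556e-02 -9.39591950e+01] [-0.43838987  0.29183433 -7.66353834] 0.023231501349305298
scene 1302 lid z [0.1187 0.1276 0.1305] (array([524.5, -46.2]), array([108.8, 144.9]), 86.1)
top 592 lid z [0.1231 0.1282 0.133 ] (array([522.7, -11.8]), array([ 39.1, 144.1]), 86.0)
wrist 8716 lid z [0.1255 0.1268 0.128 ] (array([523.1, -42.7]), array([103.4, 144.9]), 85.9)
scene 792 (array([523.1, -46.7]), array([171.4, 187. ]), 86.5)
top 674 (array([524.8,  -1. ]), array([ 74.5, 184. ]), 83.6)
```

View pics/scene5.png

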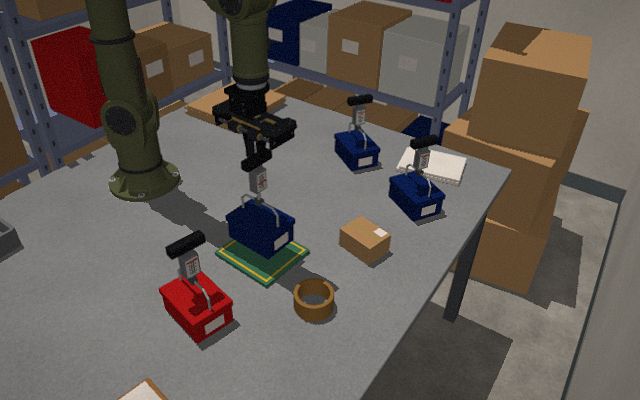

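View pics/wrist5.png

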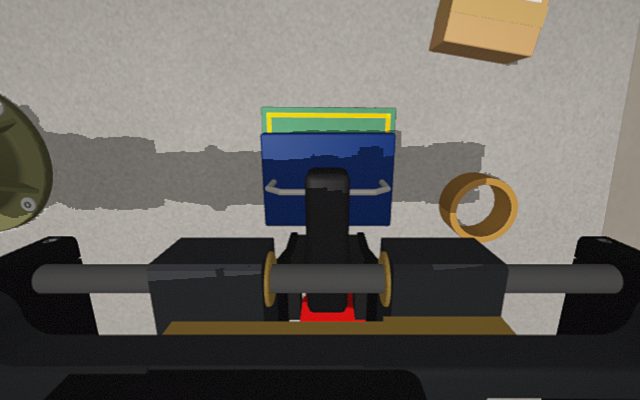

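The box hangs centred over the board, with the yellow border visible around it in scene pixels (217–308, 222–283). Lowering 43 mm to contact, then the 20 mm stretch.

move_arm(
  moves=[
    [0, 2, 0, 0, 0, 0],
    [0, 6, 0, 0, 0, 0],
    [0, 12, 0, 0, 0, 0],
    [0, 18, 0, 0, 0, 0],
    [0, 24, 0, 0, 0, 0],
    [0, 29, 0, 0, 0, 0],
    [0, 33, 0, 0, 0, 0],
    [0, 36, 0, 0, 0, 0],
    [0, 39, 0, 0, 0, 0],
    [0, 41, 0, 0, 0, 0],
    [0, 43, 0, 0, 0, 0],
    [0, 45, 0, 0, 0, 0],
    [0, 47, 0, 0, 0, 0],
    [0, 49, 0, 0, 0, 0],
    [0, 52, 0, 0, 0, 0],
    [0, 55, 0, 0, 0, 0],
    [0, 58, 0, 0, 0, 0],
    [0, 60, 0, 0, 0, 0],
    [0, 60, 0, 0, 0, 0],
    [0, 60, 0, 0, 0, 0],
  ],
)

```text
time_s: 12.22
tool_pos: [0.5227, -0.0479, 0.2294]
tool_rot: [-89.9, -0.0, -94.0]
force: [1.1, -0.8, -2.2]
grip_width: 0.0229
```

```bash
python3 look.py 6 .084
```

```text
12.2167 [ 0.52265542 -0.04788171  0.22936649] [-8.99338040e+01 -7.90904058e-04 -9.40280630e+01] [ 1.06575626 -0.78286761 -2.21926594] 0.022921798546446194
scene 1277 lid z [0.076  0.0841 0.0872] (array([522.2, -46.2]), array([108.7, 147.5]), 87.1)
top 513 lid z [0.0792 0.0845 0.0901] (array([522.9, -13.1]), array([ 36.5, 144.6]), 86.2)
wrist 9732 lid z [0.0817 0.0832 0.0844] (array([522.7, -45.5]), array([105. , 146.6]), 86.0)
```

View pics/scene6.png

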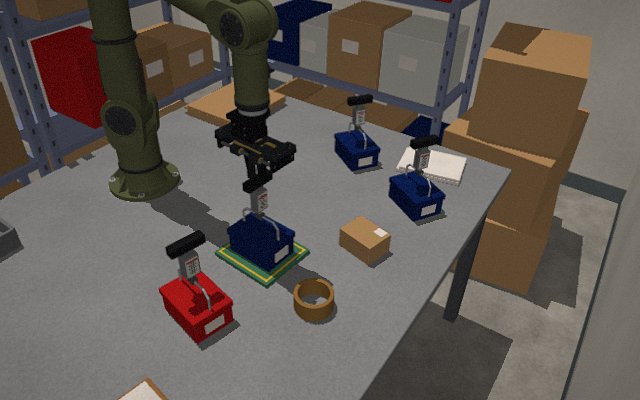

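The box stands on the board, lid at 0.084 m as expected, and its blue body sits within the yellow border. Only about 1–2 N of spring load remains. I'll lower 2 mm more, then open.

move_arm(
  moves=[
    [0, 1, 0, 0, 0, 0],
    [0, 2, 0, 0, 0, 0],
    [0, 2, 0, 0, 0, 0],
    [0, 2, 0, 0, 0, 0],
    [0, 2, 0, 0, 0, 0],
  ],
)

```text
time_s: 12.93
tool_pos: [0.5223, -0.0477, 0.227]
tool_rot: [-90.0, 0.0, -94.0]
force: [1.8, -1.2, -0.9]
grip_width: 0.0229
```

move_arm(
  moves=[
    [0, 0, 0, 0, 0, 0],
    [0, 0, 0, 0, 0, 0],
    [0, 0, 0, 0, 0, 0],
    [0, 0, 0, 0, 0, 0],
    [0, 0, 0, 0, 0, 0],
    [0, 0, 0, 0, 0, 0],
    [0, 0, 0, 0, 0, 0],
    [0, 0, 0, 0, 0, 0],
    [0, 0, 0, 0, 0, 0],
    [0, 0, 0, 0, 0, 0],
    [0, 0, 0, 0, 0, 0],
    [0, 0, 0, 0, 0, 0],
  ],
  claw=87,
)

```text
time_s: 13.93
tool_pos: [0.5222, -0.0477, 0.227]
tool_rot: [-90.0, 0.0, -94.0]
force: [-0.4, 0.7, 0.6]
grip_width: 0.0858
```

move_arm(
  moves=[
    [0, -5, 0, 0, 0, 0],
    [0, -15, 0, 0, 0, 0],
    [0, -30, 0, 0, 0, 0],
    [0, -50, 0, 0, 0, 0],
    [0, -75, 0, 0, 0, 0],
    [0, -95, 0, 0, 0, 0],
    [0, -110, 0, 0, 0, 0],
    [0, -118, 0, 0, 0, 0],
    [0, -120, 0, 0, 0, 0],
    [0, -120, 0, 0, 0, 0],
    [0, -120, 0, 0, 0, 0],
    [0, -120, 0, 0, 0, 0],
  ],
)

```text
time_s: 14.93
tool_pos: [0.5217, -0.0477, 0.3458]
tool_rot: [-90.1, -0.0, -94.0]
force: [-0.5, 0.7, -0.1]
grip_width: 0.0871
```

```bash
python3 look.py 7 .084
python3 - <<'E'
from h import *
p,d=read_camera("scene"); W=cloud("scene",d)
for n,x,y,rad,z0,z1 in [("handle",.522,-.047,.07,.225,.26),("carton",.73,.12,.09,.05,.07),("redh",.53,-.285,.08,.2,.26)]:
    P=W[near(W,x,y,rad,z0,z1)]; print(n,np.percentile(P[:,2],[50,95]),rect(P))
m=near(W,.522,-.047,.16,.004,.02)
g=(p[...,1].astype(int)>p[...,2].astype(int)+25)&m; print("board",rect(W[g]))
E
```

```text
14.9333 [ 0.52168897 -0.04767293  0.34583712] [-9.01107597e+01 -1.49129534e-02 -9.40208099e+01] [-0.51560248  0.73169112 -0.12160008] 0.08711674491925568
scene 1273 lid z [0.0768 0.084  0.0869] (array([522.9, -45.9]), array([110.8, 147.2]), 86.9)
top 671 lid z [0.0791 0.0845 0.09  ] (array([522.9, -18.4]), array([ 45.9, 144.9]), 86.0)
wrist 5387 lid z [0.0817 0.0832 0.0846] (array([523.2, -45.1]), array([103.4, 143.1]), 85.9)
handle [0.24378079 0.24767181] (array([523. , -48.1]), array([83.3, 26. ]), 87.1)
carton [0.06001777 0.06335144] (array([732.2, 130.7]), array([ 91.5, 112.2]), 77.1)
redh [0.23091505 0.23514025] (array([ 534.9, -295.3]), array([84.8, 27.3]), 77.9)
board (array([523. , -44.8]), array([173.1, 187.3]), 85.6)
```

View pics/scene7.png

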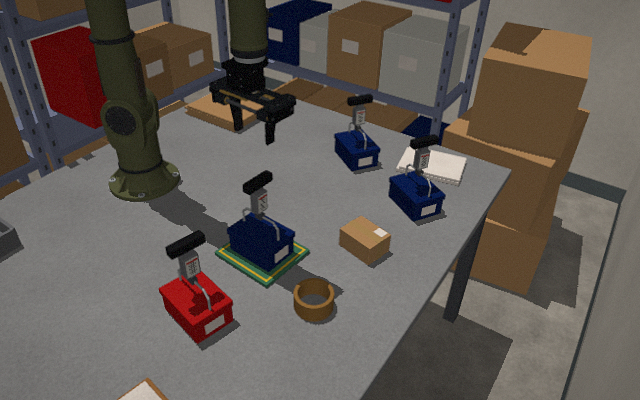

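View pics/wrist7.png

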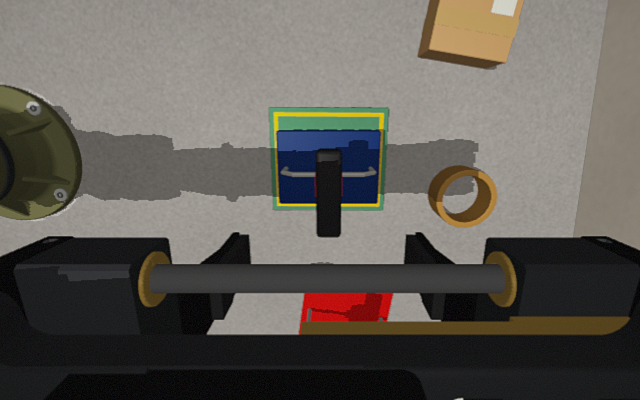

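The box stands level and centred on the board. The gripper is clear of everything, and the bystanders haven't moved. Handing in.

```bash
python3 -c "
from cell import job; print(job.sign_off())"
```

```text
the job is handed in; nothing more can be done
None
```

I weighed the blue box nearest the base, set it down on the green board, and handed the job in at about 15 s of the 48 s allowed. I gripped it by the scale handle, lifted it about 55 mm clear of the table and held it still for more than 1.5 s. It was lowered upright, and I opened the gripper only once it stood on the board.

- **Reading:** the scale stretched about 20 mm. The wrist force while it hung still was about 6 to 7 N, so the box weighs roughly 0.6 to 0.7 kg with its scale.
- **Placing:** the lid is at 84 mm, as it should be with the box flat on the board. The box centre is at about (0.523, -0.046) and the board centre at about (0.523, -0.047), so they agree to 1–2 mm, which is within the calibration. The box is also aligned with the board to about 1°.
- **After release:** the handle is back at its unloaded height, and the gripper is well clear above it.
- **Bystanders:** the red box and the small carton measured the same as at the start. I checked the tape roll only by eye, and it looked unmoved.
- **Disagreements:** the wrist camera put things about 1–2 mm further in y than the other cameras did. The top camera's view of the placed box was partly hidden by the arm, so I ignored its centre reading.

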